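Hold the latch bolt level with the forend for dressing

ROBOT

A 6-joint arm with a two-finger parallel gripper is mounted at the origin on the work surface. World frame = base frame: x ahead of the robot, y to its left, z up, the work surface at z = 0. Lengths are in m, angles in rad, forces in N, time in s.
With the tool pointing down it reaches from about 0.3 to 0.875 m from the base axis. Payload 6.4 kg.
Tool frame: the origin (TCP) lies midway between the tips of the shut fingers; the grasp point (between the pads) lies 19 mm behind it; z points along the fingers, y is the direction in which the jaws open and shut (so a half turn about z gives the same grasp; the last joint's range is limited). The gripper opens to 85 mm and grips with 20 to 120 N. Pads are 22 mm wide; open, the fingers measure 114 mm over their backs; the gripper's body (76 mm by 85 mm) begins 54 mm behind the grasp point. The pads swing forward as they close: fully open they stand 13 mm farther back than shut.
Start: joints at [1.08, 0.181, 1.607, -0, 1.354, -0.206], TCP at [0.162, 0.552, 0.231] pointing down, gripper open.
Joint ranges: [-2.99, 2.99], [-0.89, 2.07], [0.3, 2.58], [-1.14, 4.28], [0, 2.63], [-3.12, 3.12]. Speed limits (rad/s): [2.57, 2.57, 3.01, 3.14, 3.14, 3.14].

INTERFACE

Orientations are given as a unit quaternion [w, x, y, z].
In Python, from bench import ctrl gives the robot as it stands. The module is installed in compiled form; this text tells all that it offers.
- The arm moves only by the tool arm_command, never from a script. Its argument "plan" is one flat list of numbers, 4 for each row, row after row: the shift along the tool's x, y, z in mm, then the turn about the tool's z in rad. A call has 1 to 20 rows; each row shifts and turns the commanded pose from where the row before left it, along the tool's axes as they then stand; what a row does not reach is not made up. A row lasts 1/10 s, in which the tool goes at most 50 mm and 8.59 degrees, less where a joint would pass 70% of its speed; a pose out of reach is approached as far as the arm can. A call is refused whole if a number of a shift passes 50 or a number of a turn 0.15, either way. A call with a gripper value outside its range is refused whole. "grip" is the opening, from 0 (shut) to 1 (fully open), set as the call begins (left out, the last holds). The fingers move at their own pace and stop on an object; the grip force is fixed at half the most. Time passes only in rows, so rows that do not move let the fingers close. It gives the time, the measured TCP pose, the force and the opening at its end, in the units of the state.
- ctrl.get_obs(): the state, without advancing time (a new reading comes with each control period).
- ctrl.camera(name): name is "scene" or "top" or "wrist"; returns a dict with "color" (420x560x3 uint8, red, green, blue), "camera_matrix" (3x3 intrinsics, pixels), "eye" and "attitude" of the camera in the world; the wrist camera has in their place "T_tool_cam" (4x4, takes a point from camera to tool coordinates, whose origin is the TCP and whose axes are the flange's). Camera axes: x right, y up, looking along -z (the intrinsics and any distortion apply to the point x, -y, -z); pixel columns grow to the right and rows downward; lengths in m; the calibration is good to about 2 mm. A picture is of the moment at which its call begins: read the wrist's pose just before it. There is no depth.
- ctrl.hand_in(): hands the job in, once; it reports no verdict.
The state is a dict: "time_s": time; "q": joint angles; "dq": joint speeds; "joint_efforts": joint torques, N m; "eef_pos": TCP position; "eef_rot": TCP orientation; "wrist_force": force on the tool from outside, world axes, zero at the start; "torque": the same for the moment, N m; "opening": opening from 0.0 (shut) to 1.0 (fully open).
Only numpy, scipy, OpenCV 4.12 (cv2) and the standard library are available. Lean on these libraries where they do the work, as an engineer would, in place of code of your own. Each camera call takes 0.05 s, during which the arm holds its last target. There are 200 camera calls.

TASK

I am about to dress the lock's forend (the steel strip in the edge of the door sample) with the lapping block, so both bolts must be out of the way: first turn the thumb-turn a quarter turn so that the dead bolt is drawn fully in, then swing the lever handle towards the thumb-turn until the latch bolt is level with the forend, neither standing proud nor sunk below it. The lever springs back, so finish with your fingers still holding it there, motionless. Leave the lapping block, the tin, the screwdriver and the spare lever handle where they lie.

Things in the scene. Friction and masses are not known exactly. Their poses are not given: they have to be found in the camera images.
- door_block: Door sample lying flat, fixed to the bench: plywood baseboard 270 x 520 x 18 mm, on it a wooden door offcut 200 x 400 x 44 mm, upper face 62 mm above the bench. Origin: centre of the baseboard's underside; +x towards the edge with the lock's forend, +y along the offcut's length, +z up. Toggle clamps at its ends (local x -0.07 to 0.08, |y| over 0.165) rise to 110 mm above the bench.
- forend (a point): Centre of the outer face of the forend, a steel strip 24 x 235 mm let into the offcut's edge; 40 mm above the bench, at door_block local (0.1005, 0). Both bolts come out through it.
- lever: Steel lever handle. Origin: on its upright turning axis, at door_block local (0.043, 0.039), 70 mm above the bench, on a rose 52 mm across, 8 mm high. A round bar 19 mm thick, its centre line 107 mm above the bench, runs 112 mm along the lever's local -x, then its end bends down to 77 mm above the bench. At rest its axes are parallel to door_block's. Its angle is 58.3 rad per m of latch travel.
- lever_end (a point): Point on the lever bar's centre line 100 mm from its axis, a good place to push. The lever turns anticlockwise seen from above (end towards the thumb-turn) from 0 to a stop at 0.933 rad; level latch = 0.7 rad. A spring turns it back: 0.5 N m at rest, 1.0 N m at 0.7 rad (10 N pushed here).
- turn: Thumb-turn: upright flat steel paddle 36 mm long (local x), 9 mm thick (local y), from 75 to 99 mm above the bench. Origin: on its axis, at door_block local (0.043, -0.039), 70 mm above the bench, on a rose like the lever's. Bolt fully thrown: its x is parallel to door_block's x. It turns anticlockwise seen from above by 1.571 rad to a stop (bolt fully in, paddle along door_block's y).
- turn_grip (a point): Centre of the thumb-turn's paddle, 87 mm above the bench. The turn starts 0 to 0.35 rad from the thrown end; friction 0.06 N m, it stays where it is left.
- latch (a joint): Latch bolt, the bevelled one (20 mm wide) below the lever: 0 = fully out, 12 mm proud of the forend; 0.012 m = level with the forend; 0.016 = sunk 4 mm, at the lever's stop. Moves with the lever.
- deadbolt (a joint): Dead bolt, the square one (30 x 13 mm) by the thumb-turn: 0 = fully thrown, 14 mm proud of the forend; 0.014 m = fully in. Moves with the thumb-turn in proportion.
- block: Bystander: wooden lapping block 100 x 42 x 24 mm with a dark sole, lying on the offcut beyond the lever.
- tin: Bystander: flat round tin of polish 63 mm across, 23 mm high, on the offcut beyond the thumb-turn.
- screwdriver: Bystander: screwdriver 210 mm long lying on the bench beside the sample.
- spare_lever: Bystander: loose lever handle on a rose, about 148 x 52 x 55 mm, on the bench beside the sample.

How it is judged:
On the way, in this order (a step that is already met when the one before it is completed fails the run):
1. the dead bolt is drawn in (value of joint deadbolt above 0.0125 m), for 0.2 s.
2. the fingers hold the lever so that the latch bolt is level with the forend (value of joint latch between 0.0105 and 0.0135 m and contact force between the fingers and lever above 3 N), for 0.3 s.
At the end, for the whole second after the job is handed in: The dead bolt is drawn in (no more than 1.5 mm proud of the forend), the fingers press on the lever with more than 3 N and hold it still so that the latch bolt is within 1.5 mm of level with the forend, and the lapping block, tin, screwdriver and spare lever lie within 20 mm of where they were (all of step 2 and value of joint deadbolt above 0.0125 m and velocity of joint latch between -0.002 and 0.002 m/s and distance of each of block, tin, screwdriver, spare_lever from where it was at the start of the episode below 0.02 m); the arm keeps its last pose, push and grip.
It fails at once if a bystander is pushed aside (moved more than 20 mm) (distance of any of block, tin, screwdriver, spare_lever from where it was at the start of the episode above 0.02 m).
It also fails if it takes over 48 s, if anything falls off the work surface, if the arm or the gripper's body presses on something with over 40 N, if the wrist force passes 120 N, or if a joint passes its speed limit or range.

## Working session

There is one attempt and no reset: what is moved stays moved. The work goes in short steps, Python scripts to look and compute and a tool call to move; the robot and the scene stay as the last step left them, time stands still between calls to the robot, and variables do not carry over. Pictures are saved under pics/ and viewed, about 8 in all and at most 12, crops included, and the job is handed in when it is done.

Besides the shell and the picture viewer there is one more tool, called as a command line: name --argument value ..., lists and objects as JSON in quotes. arm_command: Moves the arm, as the interface text tells. Its arguments: {"type":"object","properties":{"plan":{"type":"array","items":{"type":"number"}},"grip":{"type":"number"}},"required":["plan"]}

```bash
mkdir -p pics
cat > h.py <<'E'
import numpy as np, cv2
from bench import ctrl
from scipy.spatial.transform import Rotation as R
def rot(a):
    a=np.array(a,float)
    return a if a.shape==(3,3) else R.from_quat(a,scalar_first=True).as_matrix()
def cam(n):
    o=ctrl.get_obs(); c=ctrl.camera(n)
    if n=='wrist':
        T=np.eye(4);T[:3,:3]=rot(o['eef_rot']);T[:3,3]=o['eef_pos'];T=T@np.array(c['T_tool_cam'])
        return c['color'],np.array(c['camera_matrix']),T[:3,3],T[:3,:3],c
    return c['color'],np.array(c['camera_matrix']),np.array(c['eye']),rot(c['attitude']),c
def ray(K,e,A,uv,z):
    d=np.linalg.inv(K)@np.array([uv[0],uv[1],1.]);d=A@(d*[1,-1,-1])
    return e+d*(z-e[2])/d[2]
def proj(K,e,A,p):
    q=(A.T@(np.array(p)-e))*[1,-1,-1]; q=K@q; return q[:2]/q[2]
def save(n,im): cv2.imwrite('pics/'+n,cv2.cvtColor(im,cv2.COLOR_RGB2BGR))
E
python3 - <<'E'
from h import *
o=ctrl.get_obs();print(o)
for n in('top','scene','wrist'):
    im,K,e,A,c=cam(n);save(n+'0.png',im);print(n,K.tolist(),e,A.round(3).tolist(),[k for k in c])
E
```

```text
{'time_s': 0.0, 'q': array([ 1.07973257e+00,  1.81521239e-01,  1.60796368e+00,  2.64230884e-05,
        1.35378795e+00, -2.06316270e-01]), 'dq': array([-8.72122097e-04, -6.10484723e-04, -4.51526014e-04,  9.97743381e-04,
        1.74410244e-05,  9.13508550e-04]), 'joint_efforts': array([-3.36599633e-04, -4.44882309e+01, -3.51328933e+01, -3.87876607e-04,
        9.16921970e-03, -1.64529058e-05]), 'eef_pos': array([0.16125821, 0.5513795 , 0.2304167 ]), 'eef_rot': array([-2.99160639e-04,  1.41896015e-01,  9.89881213e-01, -7.85145290e-04]), 'wrist_force': array([0.28400594, 0.29650376, 1.20255614]), 'torque': array([ 0.02447952,  0.00811361, -0.02038079]), 'opening': 1.0042603434560078}
top [[462.4729543198849, 0.0, 273.3163799710019], [0.0, 462.4729543198849, 218.08417788678474], [0.0, 0.0, 1.0]] [ 0.34591915 -0.01879418  1.5190239 ] [[-0.016, 0.989, -0.148], [-1.0, -0.019, -0.022], [-0.025, 0.148, 0.989]] ['color', 'camera_matrix', 'eye', 'attitude']
scene [[389.2726398928146, 0.0, 277.66961238678397], [0.0, 389.2726398928146, 213.5999941520297], [0.0, 0.0, 1.0]] [ 1.29909775 -0.49214505  0.94473894] [[0.557, -0.578, 0.596], [0.83, 0.379, -0.408], [0.01, 0.723, 0.691]] ['color', 'camera_matrix', 'eye', 'attitude']
wrist [[373.29616659895515, 0.0, 280.9730363043224], [0.0, 373.29616659895515, 207.00232017203783], [0.0, 0.0, 1.0]] [0.08550564 0.57418414 0.37285824] [[0.28, -0.913, -0.296], [0.96, 0.266, 0.088], [-0.002, -0.309, 0.951]] ['color', 'camera_matrix', 'T_tool_cam']
```

View pics/top0.png

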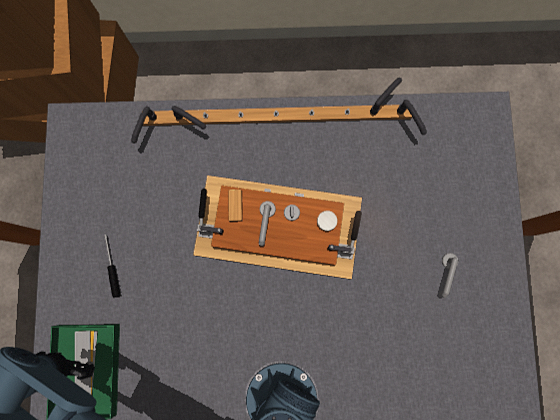

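View pics/scene0.png

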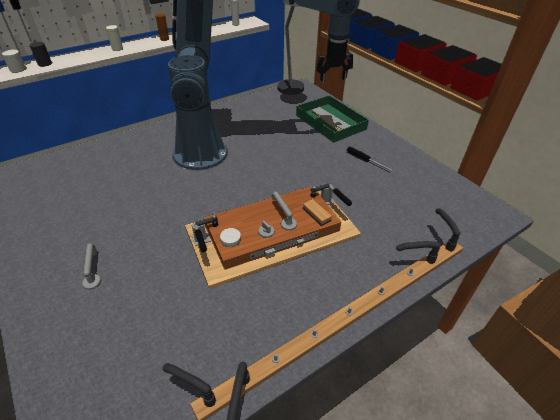

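The top view shows the baseboard with corners near (207,176), (362,198), (352,279) and (194,254). The lever axis is near (268,208), the thumb-turn near (291,212), and the forend faces up in the image, away from the robot.

Run:
```python
from h import *
im,K,e,A,c=cam('top')
hsv=cv2.cvtColor(im,cv2.COLOR_RGB2HSV)
m=cv2.inRange(hsv,(3,90,70),(28,255,255)); roi=np.zeros_like(m);roi[165:290,185:370]=255;m&=roi
m=cv2.morphologyEx(m,cv2.MORPH_CLOSE,np.ones((9,9)))
c=max(cv2.findContours(m,0,1)[0],key=cv2.contourArea)
P=np.array([ray(K,e,A,p[0],0.018)[:2] for p in cv2.convexHull(c)],np.float32)
r=cv2.minAreaRect(P);print(r)
b=cv2.boxPoints(r);print(b)
# roses: grey low-sat bright
g=cv2.inRange(hsv,(0,0,110),(180,60,255))&roi
n,l,s,ce=cv2.connectedComponentsWithStats(g)
for i in range(1,n):
    if s[i,4]>30: print(s[i],ce[i].round(1),ray(K,e,A,ce[i],.08).round(3))
save('crop1.png',cv2.resize(im[165:290,185:370],None,fx=4,fy=4,interpolation=2))
```

```text
((0.5453898906707764, 0.0009049773216247559), (0.5189675092697144, 0.2707606852054596), 80.49490356445312)
[[ 0.3690183  -0.23266022]
 [ 0.6360616  -0.27737236]
 [ 0.72176147  0.23447017]
 [ 0.45471817  0.2791823 ]]
[259 201  17  44 298] [265.3 217.3] [0.565 0.038 0.08 ]
[284 205  16  15 177] [291.6 212.1] [ 0.58  -0.045  0.08 ]
[317 211  20  20 312] [326.8 220.4] [ 0.551 -0.155  0.08 ]
[196 218   7  13  38] [199.3 224.8] [0.545 0.247 0.08 ]
[199 232  14   6  36] [204.8 235.5] [0.511 0.229 0.08 ]
[337 241  18  18  74] [348.4 252.2] [ 0.45  -0.218  0.08 ]
```

View pics/crop1.png

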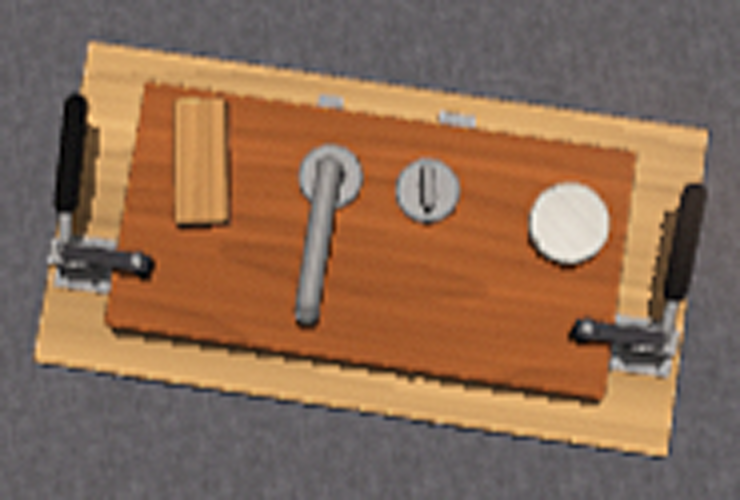

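Block pose: centre (0.545, 0.001), yaw about -9.5°. That puts the turn at (0.581, -0.045) and the lever axis at (0.594, 0.032). In the crop, the paddle lies at (428,165)-(428,212), so about +0.16 rad local. Next I move over the turn and rotate the tool.

arm_command --plan '[-16, -12.5, 0, 0, -32, -25, 0, 0, -32, -25, 0, 0, -32, -25, 0, 0, -32, -25, 0, 0, -32, -25, 0, 0, -32, -25, 0, 0, -32, -25, 0, 0, -32, -25, 0, 0, -32, -25, 0, 0, -32, -25, 0, 0, -32, -25, 0, 0, -32, -25, 0, 0, -32, -25, 0, 0, -32, -25, 0, 0, -32, -25, 0, 0, -32, -25, 0, 0, -32, -25, 0, 0, -11, -16.5, 0, 0]' --grip 0.6

```text
time_s: 2.1
eef_pos: [0.5835, -0.0471, 0.2309]
eef_rot: [0.0, 0.143, 0.99, -0.0]
wrist_force: [0.1, 1.3, 0.4]
opening: 0.598
```

arm_command --plan '[0, 0, 0, 0.143, 0, 0, 0, 0.143, 0, 0, 0, 0.143, 0, 0, 0, 0.143, 0, 0, 0, 0.143, 0, 0, 0, 0.143, 0, 0, 0, 0.143, 0, 0, 0, 0.143, 0, 0, 0, 0.143, 0, 0, 0, 0.143, 0, 0, 0, 0.143, 0, 0, 0, 0.143, 0, 0, 0, 0.143, 0, 0, 0, 0.143, 0, 0, 0, 0.143, 0, 0, 0, 0.143, 0, 0, 0, 0.143, 0, 0, 0, 0.143, 0, 0, 0, 0.143, 0, 0, 0, 0.143]'

```text
time_s: 4.1
eef_pos: [0.5814, -0.0438, 0.2311]
eef_rot: [-0.0, 1.0, -0.004, -0.0]
wrist_force: [0.4, -0.4, 0.3]
opening: 0.602
```

```bash
cat >> h.py <<'E'
B=np.array([.5454,.0009]);Y=np.deg2rad(-9.5)
def w(x,y,z): return np.r_[B+[x*np.cos(Y)-y*np.sin(Y),x*np.sin(Y)+y*np.cos(Y)],z]
def say():
    o=ctrl.get_obs();M=rot(o['eef_rot']);print(round(o['time_s'],2),'p',o['eef_pos'].round(4),'yang',np.rad2deg(np.arctan2(M[1,1],M[0,1])).round(2),'F',o['wrist_force'].round(1),'T',o['torque'].round(2),'op',round(o['opening'],3),'q6',o['q'][5].round(2));return o,M
E
python3 - <<'E'
from h import *
o,M=say()
im,K,e,A,c=cam('wrist');im=im.copy()
for p in [w(.043,-.039,.099),w(.043,.039,.1165),w(-.057,.039,.107)]:
    u=proj(K,e,A,p);print(u.round(1));cv2.drawMarker(im,tuple(int(round(v)) for v in u),(255,0,255),0,10,1)
save('w1.png',im)
print('tool move to turn_grip mm',(M.T@(w(.043,-.039,.076)-o['eef_pos'])*1000).round(1))
E
```

```text
4.1 p [ 0.5814 -0.0438  0.2311] yang -90.5 F [ 0.4 -0.4  0.3] T [ 0.05 -0.    0.04] op 0.602 q6 1.3
[282.5 194.8]
[174.2 185.1]
[168.8 299.1]
tool move to turn_grip mm [1.000e-01 9.000e-01 1.551e+02]
```

View pics/w1.png

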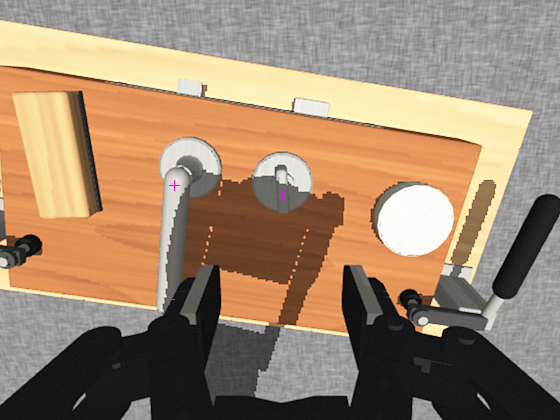

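The wrist view shows the turn's rose centred near (282,182) and the lever's rose near (191,166), with the paddle almost vertical at column 283. Casting rays from the two rose centres checks the pose.

Run:
```python
from h import *
im,K,e,A,c=cam('wrist')
for uv,l in [((282.5,182),(.043,-.039)),((190.5,167),(.043,.039))]:
    print(ray(K,e,A,uv,.070).round(4), w(*l,.07).round(4))
im2=im[130:330,130:330]
hsv=cv2.cvtColor(im2,cv2.COLOR_RGB2HSV)
g=cv2.inRange(hsv,(0,0,40),(180,60,255));n,l,s,ce=cv2.connectedComponentsWithStats(g)
for i in range(1,n):
    if s[i,4]>200: print(s[i],ce[i]+130)
save('w2.png',cv2.resize(im[140:320,140:340],None,fx=4,fy=3.3,interpolation=2))
```

```text
[ 0.584  -0.0449  0.07  ] [ 0.5814 -0.0447  0.07  ]
[0.5979 0.031  0.07  ] [0.5942 0.0323 0.07  ]
[   0    8   92  192 6151] [177.83514876 214.80686067]
[ 122   22   61   62 2857] [281.84249212 181.60938047]
[ 49 135  35  60 833] [195.70108043 294.00960384]
[ 86 188  82  12 459] [244.36165577 325.88888889]
```

View pics/w2.png

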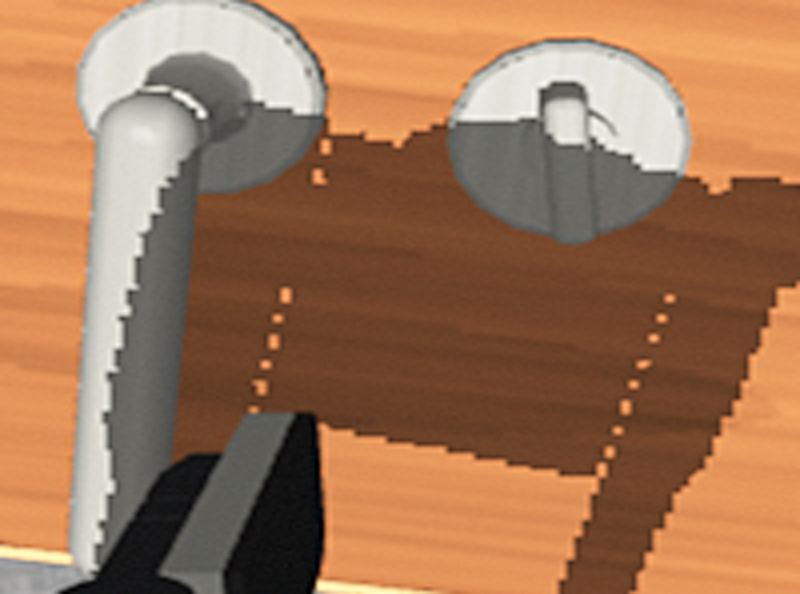

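The paddle yaw is about +3° world and the centre about (0.583, -0.045). I descend on it and close.

arm_command --plan '[1.5, 1, 15, -0.05, 0, 0, 30, 0, 0, 0, 30, 0, 0, 0, 30, 0, 0, 0, 25, 0, 0, 0, 15, 0, 0, 0, 10, 0, 0, 0, 0, 0]'

```text
time_s: 5.0
eef_pos: [0.5828, -0.045, 0.0753]
eef_rot: [-0.0, 1.0, 0.024, -0.001]
wrist_force: [-0.7, 0.4, 0.4]
opening: 0.597
```

arm_command --plan '[0, 0, 0, 0, 0, 0, 0, 0, 0, 0, 0, 0, 0, 0, 0, 0, 0, 0, 0, 0, 0, 0, 0, 0, 0, 0, 0, 0, 0, 0, 0, 0]' --grip 0

```text
time_s: 5.8
eef_pos: [0.5844, -0.0446, 0.0778]
eef_rot: [-0.0, 1.0, 0.024, 0.001]
wrist_force: [-1.4, 4.3, 5.2]
opening: 0.09
```

Run:
```python
from h import *
say()
```

```text
5.8 p [ 0.5844 -0.0446  0.0778] yang -87.3 F [-1.4  4.3  5.2] T [0.66 0.18 0.  ] op 0.09 q6 1.24
```

Gripped (opening 0.09). Now I turn anticlockwise to the stop.

arm_command --plan '[0, 0, 0, -0.1, 0, 0, 0, -0.1, 0, 0, 0, -0.1, 0, 0, 0, -0.1, 0, 0, 0, -0.1, 0, 0, 0, -0.1, 0, 0, 0, -0.1, 0, 0, 0, -0.1, 0, 0, 0, -0.1, 0, 0, 0, -0.1, 0, 0, 0, -0.1, 0, 0, 0, -0.1, 0, 0, 0, -0.1, 0, 0, 0, -0.06, 0, 0, 0, 0, 0, 0, 0, 0]'

```text
time_s: 7.4
eef_pos: [0.5831, -0.0431, 0.0778]
eef_rot: [-0.001, 0.762, 0.647, 0.001]
wrist_force: [-4.9, 9.7, 11.2]
opening: 0.091
```

Run:
```python
from h import *
say()
im,K,e,A,c=cam('scene');u=proj(K,e,A,w(.1,0,.05)).astype(int);print(u)
x,y=u;save('s2.png',cv2.resize(im[y-50:y+50,x-70:x+70],None,fx=5,fy=5,interpolation=2))
```

```text
7.4 p [ 0.5831 -0.0431  0.0778] yang -9.36 F [-4.9  9.7 11.2] T [ 1.49  0.82 -0.03] op 0.091 q6 -0.12
[284 241]
```

View pics/s2.png

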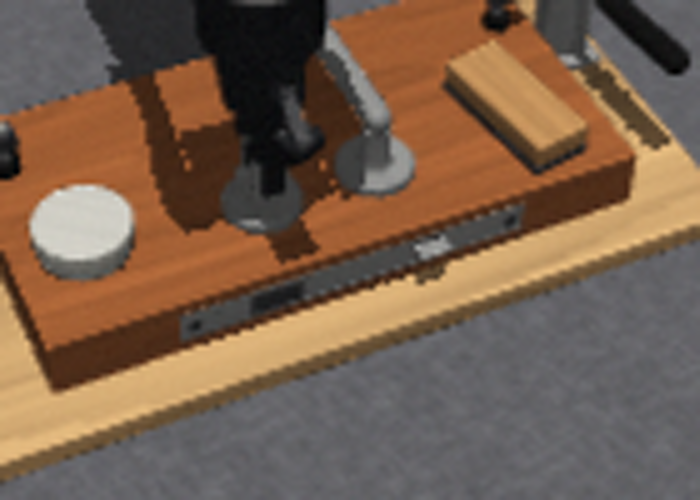

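The dead bolt is now flush: there is a dark recess at (278,297) in the crop, and the latch still stands out at (432,245). Next: release, rise, turn back and move over the lever.

arm_command --plan '[0, 0, 0, 0, 0, 0, 0, 0, 0, 0, 0, 0, 0, 0, 0, 0, 0, 0, -15, 0, 0, 0, -30, 0, 0, 0, -30, 0, 0, 0, -15, 0, 0, 0, 0, 0]' --grip 0.6

```text
time_s: 8.35
eef_pos: [0.5854, -0.0459, 0.1697]
eef_rot: [0.003, 0.763, 0.647, 0.002]
wrist_force: [-0.2, -0.8, -0.3]
opening: 0.596
```

arm_command --plan '[0, 0, 0, 0.143, 0, 0, 0, 0.143, 0, 0, 0, 0.143, 0, 0, 0, 0.143, 0, 0, 0, 0.143, 0, 0, 0, 0.143, 0, 0, 0, 0.143, 0, 0, 0, 0.143, 0, 0, 0, 0.143, 0, 0, 0, 0.143, 0, 0, 0, 0.143, -29, -25, 0, 0, -29, -25, 0, 0, -29, -25, 0, 0, 0, 0, 0, 0, 0, 0, 0, 0]'

```text
time_s: 9.95
eef_pos: [0.5092, 0.0436, 0.1653]
eef_rot: [0.0, 0.997, -0.082, -0.001]
wrist_force: [1.3, 0.3, 0.3]
opening: 0.598
```

Run:
```python
from h import *
o,M=say()
print((M.T@(np.array([.5094,.0463,.088])-o['eef_pos'])*1000).round(1))
im,K,e,A,c=cam('wrist');save('w3.png',im)
```

```text
9.95 p [0.5092 0.0436 0.1653] yang -99.43 F [1.3 0.3 0.3] T [0.05 0.06 0.06] op 0.598 q6 1.59
[-0.1 -2.7 77.3]
```

View pics/w3.png

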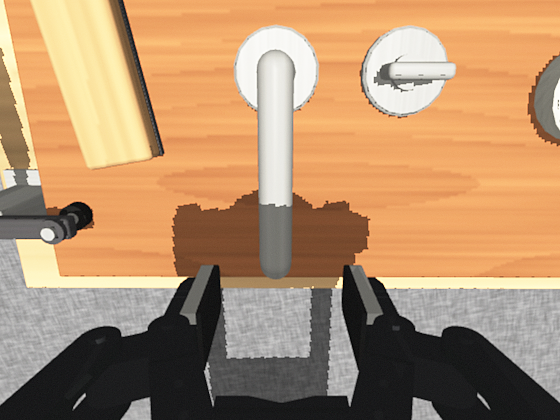

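The bar is at column 275 and the jaws' middle is about 279, matching the computed -2.7 mm. The paddle lies along the block's y. I descend and grip the bar.

arm_command --plan '[0, -2.5, 15, 0, 0, 0, 25, 0, 0, 0, 20, 0, 0, 0, 12, 0, 0, 0, 5, 0, 0, 0, 0, 0]'

```text
time_s: 10.6
eef_pos: [0.5105, 0.0451, 0.0887]
eef_rot: [-0.0, 0.997, -0.083, -0.001]
wrist_force: [-0.4, 0.5, -0.2]
opening: 0.6
```

arm_command --plan '[0, 0, 0, 0, 0, 0, 0, 0, 0, 0, 0, 0, 0, 0, 0, 0, 0, 0, 0, 0, 0, 0, 0, 0, 0, 0, 0, 0]' --grip 0

```text
time_s: 11.3
eef_pos: [0.5114, 0.0462, 0.0905]
eef_rot: [-0.001, 0.997, -0.083, 0.001]
wrist_force: [-0.5, 5.5, 5.6]
opening: 0.205
```

Run:
```python
from h import *
o,M=say()
# arc rows: constant chord in tool frame per row of 0.05 rad about lever axis
r=.088;d=.05
print('chord per row mm: tangential',1000*r*np.sin(d),'radial',1000*r*(1-np.cos(d)))
ax=np.array([.5962,.0318,o['eef_pos'][2]]);print('axis in tool mm',(M.T@(ax-o['eef_pos'])*1000).round(1))
```

```text
11.3 p [0.5114 0.0462 0.0905] yang -99.52 F [-0.5  5.5  5.6] T [ 0.88  0.02 -0.06] op 0.205 q6 1.59
chord per row mm: tangential 4.398166895819693 radial 0.10997708524296712
axis in tool mm [86.   0.2  0.2]
```

Gripped (opening 0.205, about 17–19 mm). I swing 0.7 rad along the arc at radius 86 mm.

arm_command --plan '[0.1, 4.3, 0, -0.05, 0.1, 4.3, 0, -0.05, 0.1, 4.3, 0, -0.05, 0.1, 4.3, 0, -0.05, 0.1, 4.3, 0, -0.05, 0.1, 4.3, 0, -0.05, 0.1, 4.3, 0, -0.05, 0.1, 4.3, 0, -0.05, 0.1, 4.3, 0, -0.05, 0.1, 4.3, 0, -0.05, 0.1, 4.3, 0, -0.05, 0.1, 4.3, 0, -0.05, 0.1, 4.3, 0, -0.05, 0.1, 4.3, 0, -0.05, 0, 0, 0, 0, 0, 0, 0, 0]'

```text
time_s: 12.9
eef_pos: [0.522, -0.0109, 0.0905]
eef_rot: [-0.001, 0.965, 0.264, 0.001]
wrist_force: [-1.0, 9.5, 7.0]
opening: 0.203
```

Run:
```python
from h import *
o,M=say()
d=o['eef_pos'][:2]-[.5962,.0318];print('lever ang by TCP',np.arctan2(d[1],d[0])%(2*np.pi)-np.pi-Y,np.hypot(*d))
im,K,e,A,c=cam('scene');u=proj(K,e,A,w(.1,0,.05)).astype(int)
x,y=u;save('s3.png',cv2.resize(im[y-50:y+50,x-70:x+70],None,fx=5,fy=5,interpolation=2))
im,*_=cam('wrist');save('w4.png',im)
```

```text
12.9 p [ 0.522  -0.0109  0.0905] yang -59.44 F [-1.   9.5  7. ] T [ 1.59  0.02 -0.3 ] op 0.203 q6 0.79
lever ang by TCP 0.6886447552299809 0.08559178060903709
```

View pics/s3.png

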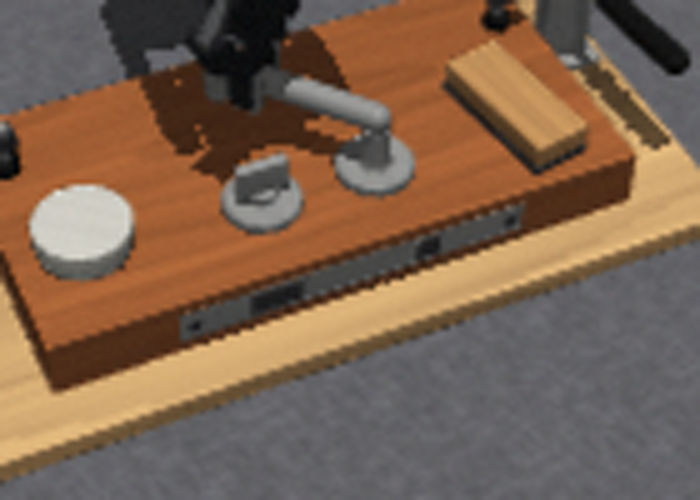

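View pics/w4.png

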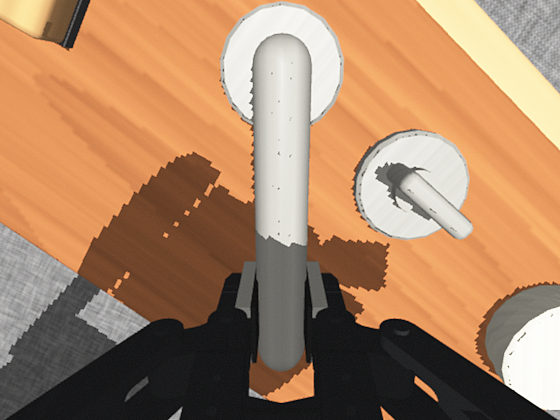

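Both views agree. The latch is flush (dark patch at (430,248) in the scene crop), and the bar sits between the pads at column 282, aligned with the tool. The swing measures 0.69–0.70 rad. I let it settle, then hand in.

arm_command --plan '[0, 0, 0, 0, 0, 0, 0, 0, 0, 0, 0, 0, 0, 0, 0, 0, 0, 0, 0, 0]'

```text
time_s: 13.5
eef_pos: [0.522, -0.0109, 0.0905]
eef_rot: [-0.001, 0.965, 0.264, 0.001]
wrist_force: [0.4, 9.1, 7.7]
opening: 0.206
```

Run:
```python
from h import *
o,M=say();print(np.abs(o['dq']).max())
print(ctrl.hand_in())
```

```text
13.5 p [ 0.522  -0.0109  0.0905] yang -59.44 F [0.4 9.1 7.7] T [ 1.51  0.01 -0.28] op 0.206 q6 0.79
0.0014754695337357037
the job is handed in; nothing more can be done
None
```

I turned the thumb-turn to its stop, which drew the dead bolt in. I then gripped the lever bar, swung it towards the thumb-turn and handed in at 13.5 s with the fingers still holding it.

**Last checks:**
- **Lever angle:** it reads 0.70 rad from the tool's turn and 0.69 rad from the tool position; level is 0.70 rad, and the tolerance is about ±0.087 rad.
- **Bolts:** in the scene picture neither bolt stands proud of the forend. I did not measure bolt depth directly.
- **Hold:** the arm was motionless and the gripper had closed on the bar (opening 0.206). The wrist force was about 12 N, which includes the spring's push.
- **Bystanders:** the lapping block and tin look unmoved. I made no late check of the screwdriver and spare lever, but the arm did not go near them after the start.

**Disagreement:** the wrist view put the two lock axes 2.6–3.9 mm farther from the robot than the top view did. I took a value in between.

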